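Park the solder pot under its hood and cover the burner

ROBOT

A 6-joint arm with a two-finger parallel gripper is mounted at the origin on the work surface. World frame = base frame: x ahead of the robot, y to its left, z up, the work surface at z = 0. Lengths are in m, angles in rad, forces in N, time in s.
With the tool pointing down it reaches from about 0.375 to 0.9 m from the base axis. Payload 3.1 kg.
Tool frame: the origin (TCP) lies on the centre line of the jaws, within the pads' length; the fingertips stand 19 mm ahead of it and the grasp point (between the pads) is the TCP; z points along the fingers, y is the line along which they close (so a half turn about z gives the same grasp; the last joint's range is limited). The gripper opens to 85 mm and grips with 20 to 120 N. Pads are 22 mm wide; open, the fingers measure 114 mm over their backs; the gripper's body (76 mm by 85 mm) begins 54 mm behind the grasp point. The pads swing forward as they close: fully open they stand 13 mm farther back than shut.
Start: joints at [-1.429, 0.527, 1.433, -0, 1.181, -0.178], TCP at [0.197, -0.593, 0.23] pointing down, gripper open.
Joint ranges: [-3.08, 3.08], [-0.75, 2.2], [0.22, 2.44], [-1.43, 4.57], [0, 2.65], [-2.85, 2.85]. Speed limits (rad/s): [2.79, 2.79, 3.14, 3.14, 3.14, 3.14].

INTERFACE

Orientations are given as a unit quaternion [x, y, z, w].
In Python, from station import manip, cams, sign_off gives the robot as it stands.
- The arm moves only by the tool carry_out, never from a script. Its argument "targets" is a list that holds one entry, the list of rows, each a list of 7 numbers: the shift along the tool's x, y, z in cm, then the turn, a rotation vector about the tool's x, y, z in degrees, then the finger opening in cm, from 0 to 8.54. A call has 1 to 12 rows; each row is the pose to reach, as a shift and turn from the pose commanded when the call began, along the tool's axes at that moment; what a row does not reach only later rows make up. A row lasts 1/12 s, in which the tool goes at most 41.7 mm and 7.16 degrees, less where a joint would pass 70% of its speed; a pose out of reach is approached as far as the arm can. A call with a gripper value outside its range is refused whole. The fingers move at their own pace and stop on an object; "force" is the grip in N (left out, the last holds). Time passes only in rows, so rows that repeat a pose let the fingers close. It gives the time, the measured TCP pose, the force, the opening and the grip force at its end, in the units of the state.
- manip.sense(): the state, without advancing time (a new reading comes with each control period).
- cams.snapshot(name): name is "side" or "top" or "wrist"; returns the picture (400x640x3 uint8, red, green, blue); there is no depth.
- cams.camera_info(name): a dict with "K" (3x3 intrinsics, pixels), "T" (4x4, takes a point from camera to world coordinates). Camera axes: x right, y down, z forward; pixel columns grow to the right and rows downward; lengths in m; the calibration is good to about 2 mm. A picture is of the moment at which its call begins: read the wrist's pose just before it. camera_info takes no time and is no camera call; for the wrist camera it gives the pose at the moment of the call.
- sign_off(): hands the job in; it is judged then, once.
The state is a dict: "t": time; "q": joint angles; "qd": joint speeds; "tau": joint torques, N m; "tcp_pos": TCP position; "tool_rot": TCP orientation; "force": force on the tool from outside, world axes, zero at the start; "ft_torque": the same for the moment, N m; "finger_gap": opening from 0.0 (shut) to 1.0 (fully open); "gripper_force": force on a finger pad.
Only numpy, scipy, OpenCV 4.12 (cv2) and the standard library are available. Lean on these libraries where they do the work, as an engineer would, in place of code of your own. Each camera call takes 0.05 s, during which the arm holds its last target. There are 200 camera calls.

TASK

Without lifting it, slide the hot solder pot by its handle off the round burner, sideways along the bench sheet and centrally into the open mouth of the keep-warm hood, until it bears gently on the sprung feeler pad hidden somewhere inside; leave it resting lightly against that pad, and do not ram it. Then slide the square cover plate, also without lifting it, centrally over the bare burner so that none of the burner shows. Let go of both and leave the mallet, the tin can and the flue piece where they are.

Things in the scene. Friction and masses are not known exactly. Their poses are not given: they have to be found in the camera images.
- pot: Steel solder pot with a flat lid: 96 mm across (lid 100), 70 mm high, about 0.7 kg. Origin: centre of its underside, z up. Flat wooden bar handle along its own -x, from the wall to 152 mm from the axis; 14 mm wide (y), 12 mm high, its middle 52 mm above the underside. Starts on the burner, handle towards the robot. It slides on the bench sheet (top at z = 0.006 m).
- hood: Fixed galvanised box, 140 mm long (x), 126 mm wide inside (y), walls 4 mm, roof underside at 96 mm, top at 100 mm; a flue collar on the roof's rear half reaches 135 mm. Origin: centre of its footprint, at the sheet's top; the sheet is its floor. Open at its own -x end (mouth at x = -70 mm, rolled bar on the roof edge). Left or right of the burner. See point hood_mouth for the pad inside.
- hood_mouth (a point): Middle of the hood's mouth at the sheet's top; axes as the hood's. Hidden inside, a flat upright pad (60 mm wide, 10 to 70 mm above the sheet) faces the mouth; its face lies somewhere 30 to 90 mm behind the mouth: not known, to be felt. It yields up to 12 mm on a spring of 500 N/m (6 N when fully in), then meets a hard stop.
- burner: Round burner, flush with the bench sheet: dark disc with steel rings, 100 mm across, nothing to bump into. Origin: its centre, at the sheet's top (z = 0.006 m).
- cover: Burner cover: square aluminium-coloured plate 130 x 130 mm, 6 mm thick, about 0.4 kg, lying flat on the sheet. Origin: centre of its underside; z up. An upright fin stands on its middle: 70 mm long along the plate's x, 10 mm thick (y), from 6 to 38 mm above the underside. It starts on the other side of the burner from the hood.
- mallet: Wooden mallet lying far left, head about 64 x 90 mm, handle 190 mm. Bystander. Origin: under the middle of the head.
- can: Empty open tin can, 72 mm across, 105 mm high, behind the burner. Bystander. Origin: centre of its underside.
- flue: Galvanised flue piece far right: box 100 x 90 x 80 mm with a 60 mm pipe stub on top to 150 mm. Bystander. Origin: centre of its underside.
Things that resemble listed ones, but are neither listed nor needed, are in the scene too. What is shaped like the cover but pink is not meant.

How it is judged:
On the way, in this order (a step that is already met when the one before it is completed fails the run):
1. the pot stands centrally in the hood's mouth and bears on the sprung pad (y of pot in the frame of hood between -0.009 and 0.009 m and x of pot in the frame of hood above -0.096 m and height (world z) of pot below 0.01 m and angle between pot's own z axis and vertical below 0.06 rad and contact force between pot and hood above 0.5 N), for 0.3 s.
2. the cover lies flat over the burner (horizontal distance between cover and burner below 0.014 m and height (world z) of cover below 0.01 m and angle between cover's own z axis and vertical below 0.05 rad), for 0.2 s.
At the end, for the whole second after the job is handed in: The pot stands upright (tilt under 0.06 rad) on the sheet inside the hood, within 9 mm of the hood's centre line, still bearing on the sprung pad with more than 0.3 N; the cover lies flat on the sheet, its centre within 14 mm of the burner's centre; both are at rest (all of step 2 and y of pot in the frame of hood between -0.009 and 0.009 m and x of pot in the frame of hood above -0.096 m and height (world z) of pot below 0.01 m and angle between pot's own z axis and vertical below 0.06 rad and contact force between pot and hood above 0.3 N and linear speed of each of pot, cover below 0.01 m/s); the robot touches nothing.
It fails at once if the pot is lifted (underside more than 8 mm above the sheet) (height (world z) of pot above 0.014 m).
It fails at once if the pot is tipped by more than 0.15 rad (angle between pot's own z axis and vertical above 0.15 rad).
It fails at once if the pot is rammed against the hood or its pad (over 15 N) (contact force between pot and hood above 15 N).
It fails at once if the cover is lifted (underside more than 8 mm above the sheet) (height (world z) of cover above 0.014 m).
It fails at once if a bystander is moved by more than 15 mm (distance of any of mallet, can, flue from where it was at the start of the episode above 0.015 m).
It also fails if it takes over 72 s, if anything falls off the work surface, if the arm or the gripper's body presses on something with over 40 N, if the wrist force passes 120 N, or if a joint passes its speed limit or range.

## Working session

There is one attempt and no reset: what is moved stays moved. The work goes in short steps, Python scripts to look and compute and a tool call to move; the robot and the scene stay as the last step left them, time stands still between calls to the robot, and variables do not carry over. Pictures are saved under pics/ and viewed, at most 10 in all, crops included, and the job is handed in when it is done.

Besides the shell and the picture viewer there is one more tool, called as name(argument=value, ...), one argument or row to a line, values as JSON. carry_out: Moves the arm, as the interface text tells. Its arguments: {"type":"object","properties":{"targets":{"type":"array"},"force":{"type":"number"}},"required":["targets"]}

```bash
mkdir -p pics; ls
python3 - <<'E'
from station import manip,cams
import cv2,numpy as np
s=manip.sense();print(s)
for n in("top","side"):
    im=cams.snapshot(n);cv2.imwrite(f"pics/{n}0.png",im[...,::-1]);c=cams.camera_info(n);print(n,c["K"],c["T"])
E
```

```text
pics
{'t': 0.0, 'q': array([-1.42850648e+00,  5.28446551e-01,  1.43393175e+00,  4.26892326e-05,
        1.18141551e+00, -1.78513321e-01]), 'qd': array([ 0.00202081, -0.00030194,  0.00174127,  0.00167192,  0.00127496,
       -0.00039286]), 'tau': array([ 1.48700397e-03, -4.42346585e+01, -1.78023291e+01, -1.68316938e-04,
        8.43710499e-03, -5.18846278e-06]), 'tcp_pos': array([ 0.19700569, -0.59236183,  0.22863633]), 'tool_rot': array([ 9.87163924e-01,  1.59706531e-01,  3.96670325e-05, -1.10004329e-03]), 'force': array([ 0.20845846,  0.07597891, -0.27605268]), 'ft_torque': array([-0.00255431,  0.03524319,  0.00362481]), 'gripper_force': 0.0, 'finger_gap': 0.9983237252061349}
top [[468.40778441   0.         319.87260581]
 [  0.         468.40778441 208.40709168]
 [  0.           0.           1.        ]] [[ 1.47369082e-03 -9.87375338e-01  1.58391194e-01  3.92652141e-01]
 [-9.99985014e-01 -6.19943044e-04  5.43939495e-03  8.93674987e-02]
 [-5.27253091e-03 -1.58396837e-01 -9.87361455e-01  1.49606732e+00]
 [ 0.00000000e+00  0.00000000e+00  0.00000000e+00  1.00000000e+00]]
side [[471.82745767   0.         326.37206543]
 [  0.         471.82745767 200.01977101]
 [  0.           0.           1.        ]] [[ 0.99661433 -0.05135215  0.06420937  0.52178154]
 [-0.08027756 -0.77646164  0.62503027 -0.78480627]
 [ 0.01775947 -0.62806869 -0.77795522  1.18219682]
 [ 0.          0.          0.          1.        ]]
```

View pics/top0.png

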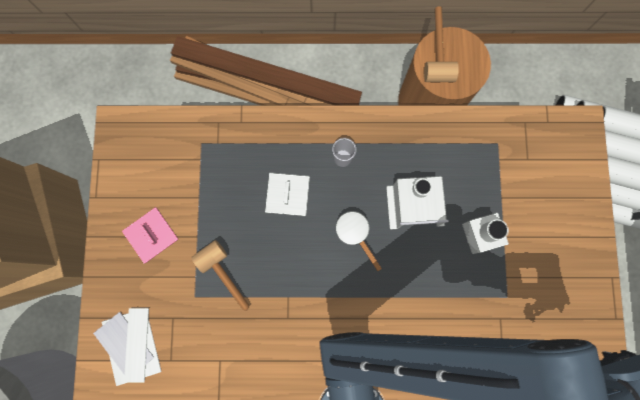

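View pics/side0.png

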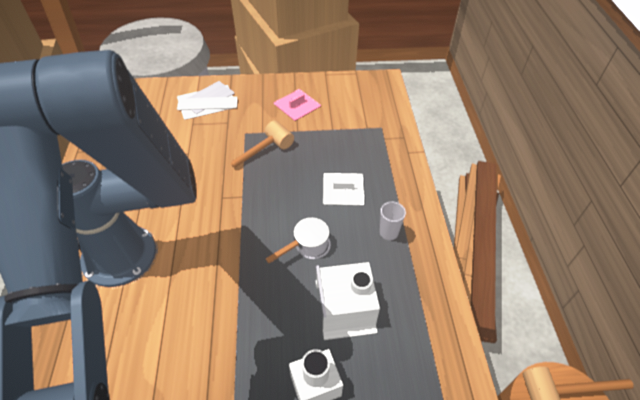

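Top picture: the pot's lid is at (352,228), with the handle end at (378,268). The hood is at (420,205), its mouth on the left at about (391,207). The cover candidates are the white plate with a fin at (288,194), the pink plate at (150,235), which is excluded, and the papers at (130,345), which aren't the cover. The flue at (486,233) could be taken for the hood. The mallet on the sheet is at (210,257); the one at (440,70) is on the stool in the background. The can is at (344,150). I choose the pot at (352,228), the hood at (420,205) and the cover at (288,194).

Run:
```python
import cv2
a=cv2.imread("pics/top0.png")[130:300,255:525];cv2.imwrite("pics/topc.png",cv2.resize(a,None,fx=2.96,fy=2.96,interpolation=cv2.INTER_CUBIC))
a=cv2.imread("pics/side0.png")[160:360,220:420];cv2.imwrite("pics/sidec.png",cv2.resize(a,None,fx=3,fy=3,interpolation=cv2.INTER_CUBIC))
```

```text
(no output)
```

View pics/topc.png

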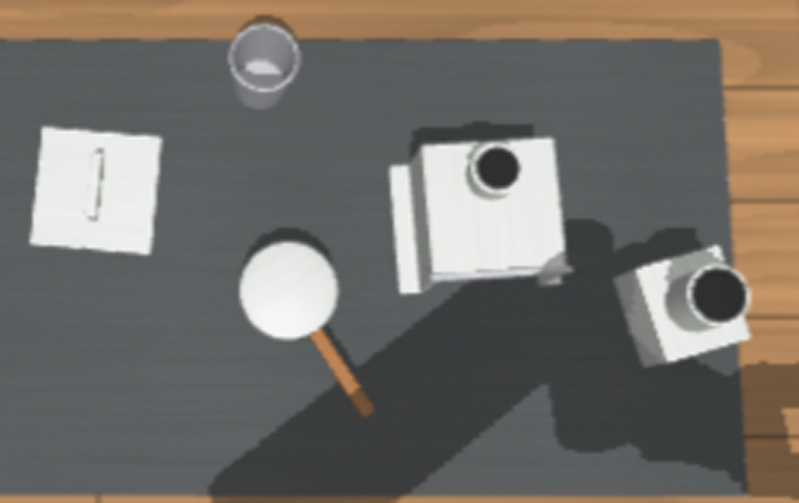

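View pics/sidec.png

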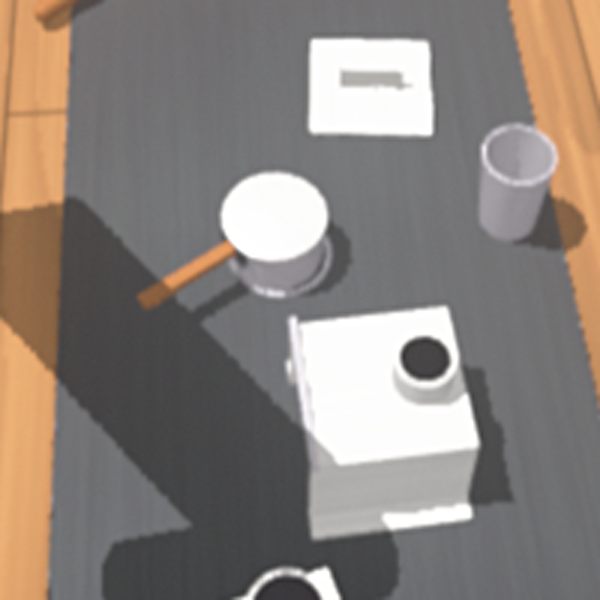

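Crops: the lid is at (289,290), the handle end at (367,410), the cover's fin at (95,186) and the hood roof's corners at about (418,147), (553,138), (565,270) and (432,277). The side crop agrees. I can't yet see clearly which way the mouth faces, so I'll check that with the wrist camera.

```bash
cat > h.py <<'E'
import numpy as np,cv2
from scipy.spatial.transform import Rotation as R
from station import manip,cams
def ray(n,uv,info=None):
    c=info or cams.camera_info(n);K,T=np.array(c["K"]),np.array(c["T"])
    d=T[:3,:3]@np.linalg.inv(K)@np.r_[uv,1];return T[:3,3],d/np.linalg.norm(d)
def onz(n,uv,z,info=None):
    o,d=ray(n,uv,info);return o+d*(z-o[2])/d[2]
def tri(rs):
    A=sum(np.eye(3)-np.outer(d,d) for o,d in rs);b=sum((np.eye(3)-np.outer(d,d))@o for o,d in rs)
    p=np.linalg.solve(A,b);return p,[round(float(np.linalg.norm(np.cross(p-o,d))),4) for o,d in rs]
def T2(x,y):return (255+x/2.96,130+y/2.96)
def S2(x,y):return (220+x/3,160+y/3)
def proj(p,info):
    K,T=np.array(info["K"]),np.array(info["T"]);q=K@(T[:3,:3].T@(np.array(p)-T[:3,3]));return q[:2]/q[2]
def togo(p,s=None):
    "shift in tool axes, cm, to world point p"
    s=s or manip.sense();return R.from_quat(s["tool_rot"]).inv().apply(np.array(p)-s["tcp_pos"])*100
E
python3 - <<'E'
from h import *
np.set_printoptions(precision=4,suppress=True)
for n,a,b in [("lid",(289,290),(275,215)),("handle end top",(367,411),(147,300)),("fin top mid",(96,184),(372,76)),("can rim",(265,58),(519,154)),("roofA +x+y",(418,147),(447,309)),("roofB",(553,138),(477,443)),("roofC",(563,268),(337,463)),("roofD",(432,277),(297,322)),
 ("cover +x+y",(42,128),(431,40)),("c -x+y",(31,243),(310,40)),("c -x-y",(151,254),(311,133)),("c+x-y",(161,137),(433,135))]:
    print(n,*tri([ray("top",T2(*a)),ray("side",S2(*b))]))
for p in [(390,165),(400,293)]: print("strip",onz("top",T2(*p),.006),onz("top",T2(*p),.106))
c=cams.camera_info("wrist");s=manip.sense();t=R.from_quat(s["tool_rot"]).inv()
print(c["K"],t.apply(np.array(c["T"])[:3,3]-s["tcp_pos"]),t.as_matrix()@np.array(c["T"])[:3,:3])
E
```

```text
lid [ 0.5616 -0.0033  0.0676] [0.0005, 0.0005]
handle end top [ 0.4379 -0.083   0.0563] [0.0008, 0.0008]
fin top mid [0.68   0.2012 0.0263] [0.001, 0.001]
can rim [0.7975 0.0219 0.1104] [0.0004, 0.0004]
roofA +x+y [ 0.7071 -0.1359  0.0963] [0.0008, 0.0008]
roofB [ 0.7129 -0.2722  0.1086] [0.0, 0.0]
roofC [ 0.5883 -0.2787  0.1001] [0.0084, 0.0084]
roofD [ 0.5715 -0.1453  0.1051] [0.0015, 0.0015]
cover +x+y [0.7498 0.2629 0.0096] [0.0028, 0.0028]
c -x+y [0.6183 0.2721 0.01  ] [0.0007, 0.0007]
c -x-y [0.6081 0.1421 0.0072] [0.0007, 0.0007]
c+x-y [0.7377 0.1319 0.006 ] [0.0001, 0.0001]
strip [ 0.7063 -0.1193  0.006 ] [ 0.6852 -0.1053  0.106 ]
strip [ 0.5652 -0.1271  0.006 ] [ 0.5536 -0.1126  0.106 ]
[[348.7884   0.     322.2578]
 [  0.     348.7884 202.4674]
 [  0.       0.       1.    ]] [ 0.0786 -0.     -0.1432] [[ 0.0003 -0.9516 -0.3074]
 [ 1.      0.0005 -0.0005]
 [ 0.0006 -0.3074  0.9516]]
```

carry_out(
  targets=[
    [[40,-29.3,2.9,0,0,-72,8.5],[40,-29.3,2.9,0,0,-72,8.5],[40,-29.3,2.9,0,0,-72,8.5],[40,-29.3,2.9,0,0,-72,8.5],[40,-29.3,2.9,0,0,-72,8.5],[40,-29.3,2.9,0,0,-72,8.5],[40,-29.3,2.9,0,0,-72,8.5],[40,-29.3,2.9,0,0,-72,8.5],[40,-29.3,2.9,0,0,-72,8.5],[40,-29.3,2.9,0,0,-72,8.5],[40,-29.3,2.9,0,0,-72,8.5],[40,-29.3,2.9,0,0,-72,8.5]],
  ],
)

```text
t: 1.1
tcp_pos: [0.485, -0.1865, 0.2003]
tool_rot: [0.704, 0.71, 0.0, -0.0]
force: [0.3, -1.1, 0.7]
finger_gap: 0.998
gripper_force: 0.0
```

carry_out(
  targets=[
    [[20,15,0,0,0,0,8.5],[20,15,0,0,0,0,8.5],[20,15,0,0,0,0,8.5],[20,15,0,0,0,0,8.5],[20,15,0,0,0,0,8.5],[20,15,0,0,0,0,8.5],[20,15,0,0,0,0,8.5],[20,15,0,0,0,0,8.5],[20,15,0,0,0,0,8.5]],
  ],
)

```text
t: 1.85
tcp_pos: [0.632, 0.0121, 0.1999]
tool_rot: [0.704, 0.71, -0.001, -0.001]
force: [-0.2, 0.5, -0.4]
finger_gap: 0.996
gripper_force: 0.0
```

Run:
```python
from h import *
import pickle
c=cams.camera_info("wrist");im=cams.snapshot("wrist");cv2.imwrite("pics/w1.png",im[...,::-1]);pickle.dump(c,open("w1.pkl","wb"));print(c["T"])
im=cams.snapshot("top");cv2.imwrite("pics/top1.png",im[...,::-1])
```

```text
[[ 9.99966324e-01  8.20648789e-03  6.70289598e-05  6.31590321e-01]
 [ 7.83046660e-03 -9.51639390e-01 -3.07117494e-01  9.08727660e-02]
 [-2.45656860e-03  3.07107677e-01 -9.51671603e-01  3.43052687e-01]
 [ 0.00000000e+00  0.00000000e+00  0.00000000e+00  1.00000000e+00]]
```

View pics/w1.png

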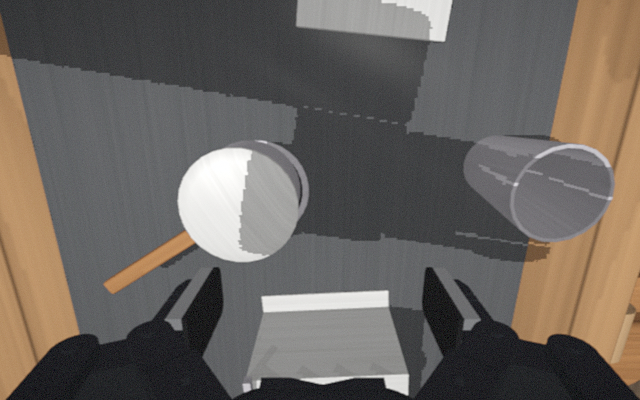

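Wrist view 1: the lid is at (240,205), the handle end at (112,287) and the can at (560,190). The hood is at the bottom, with a white strip at (262-388, 300) and a grey face below it. It's still ambiguous, so I'll back up and tilt to look into the mouth.

carry_out(
  targets=[
    [[10,0,0,0,-25,0,8.5],[10,0,0,0,-25,0,8.5],[10,0,0,0,-25,0,8.5],[10,0,0,0,-25,0,8.5],[10,0,0,0,-25,0,8.5],[10,0,0,0,-25,0,8.5]],
  ],
)

```text
t: 2.45
tcp_pos: [0.6317, 0.1116, 0.2001]
tool_rot: [0.688, 0.693, -0.153, 0.153]
force: [-0.2, -0.5, 0.1]
finger_gap: 0.994
gripper_force: 0.0
```

Run:
```python
from h import *
import pickle
c=cams.camera_info("wrist");im=cams.snapshot("wrist");cv2.imwrite("pics/w2.png",im[...,::-1]);pickle.dump(c,open("w2.pkl","wb"));print(c["T"])
```

```text
[[ 0.99997212  0.00668599  0.00332431  0.6307432 ]
 [ 0.00716325 -0.73334017 -0.67982416  0.24381624]
 [-0.00210744  0.67982902 -0.73336762  0.29659896]
 [ 0.          0.          0.          1.        ]]
```

View pics/w2.png

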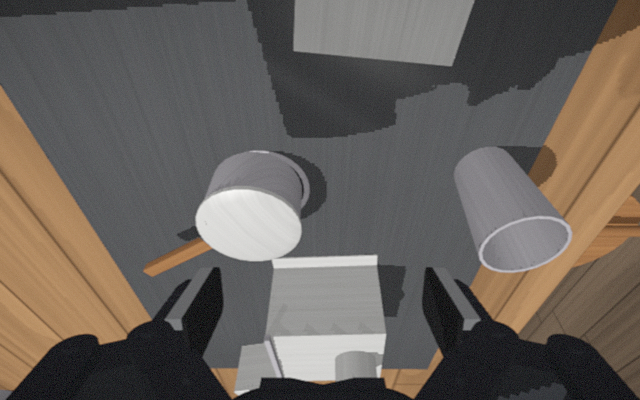

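Wrist view 2: the face towards the burner, (270-380, 265-335), is a closed wall. The collar at (357,365) is on the far half of the roof, and the rolled bar runs along the robot-side edge at (268,355). So the mouth faces the robot. The pot has to go in front of the hood and then in along world +x.

Run:
```python
from h import *
import pickle
np.set_printoptions(precision=4,suppress=True)
w1=pickle.load(open("w1.pkl","rb"));w2=pickle.load(open("w2.pkl","rb"))
r=lambda a,b,c,d:[ray("top",T2(*a))]*1+([ray("side",S2(*b))] if b else [])+([ray("w",c,w1)] if c else [])+([ray("w",d,w2)] if d else [])
print("lid",*tri(r((289,290),(275,215),(239,205),(249,224))), onz("top",T2(289,290),.076),onz("w",(239,205),.076,w1))
print("hend",*tri(r((367,411),(147,300),(112,287),(150,270))),onz("w",(112,287),.064,w1),onz("top",T2(367,411),.064))
print("roof+x+y",*tri(r((418,147),(447,309),None,(384,333))))
print("roof-x+y",*tri(r((432,277),(297,322),None,(266,336))))
for p in[(418,147),(432,277),(553,138),(563,268)]:print(onz("top",T2(*p),.106))
for p in[(447,309),(477,443),(297,322),(320,465)]:print("S",onz("side",S2(*p),.106))
print("flange w1",onz("w",(262,303),.006,w1),onz("w",(389,300),.006,w1),"w2",onz("w",(274,264),.006,w2),onz("w",(378,262),.006,w2))
# hood template: project hypothesised outlines
print("collar",onz("top",T2(497,165),.141),onz("side",S2(425,358),.141))
print("flue",onz("top",T2(719,294),.156))
a=cv2.imread("pics/top1.png")[150:290,380:520];b=cv2.imread("pics/side0.png")[250:350,300:400]
cv2.imwrite("pics/c2.png",np.hstack([cv2.resize(a,(400,400),interpolation=2),cv2.resize(b,(400,400),interpolation=2)]))
```

```text
lid [ 0.5616 -0.002   0.0642] [0.0016, 0.0011, 0.0001, 0.0011] [ 0.5601 -0.0028  0.076 ] [0.5644 0.002  0.076 ]
hend [ 0.4375 -0.0838  0.0588] [0.001, 0.0015, 0.0013, 0.0008] [ 0.4402 -0.082   0.064 ] [ 0.4369 -0.0822  0.064 ]
roof+x+y [ 0.7053 -0.1376  0.103 ] [0.0027, 0.0025, 0.002]
roof-x+y [ 0.5703 -0.1451  0.1056] [0.0004, 0.0027, 0.0024]
[ 0.7041 -0.1344  0.106 ]
[ 0.5699 -0.1452  0.106 ]
[ 0.7136 -0.2729  0.106 ]
[ 0.5792 -0.2776  0.106 ]
S [ 0.7062 -0.1416  0.106 ]
S [ 0.7134 -0.2709  0.106 ]
S [ 0.573  -0.1455  0.106 ]
S [ 0.5823 -0.2811  0.106 ]
flange w1 [ 0.565  -0.1368  0.006 ] [ 0.707  -0.1316  0.006 ] w2 [ 0.5673 -0.1402  0.006 ] [ 0.708  -0.1344  0.006 ]
collar [ 0.6779 -0.207   0.141 ] [ 0.6754 -0.2083  0.141 ]
flue [ 0.5471 -0.4145  0.156 ]
```

View pics/c2.png

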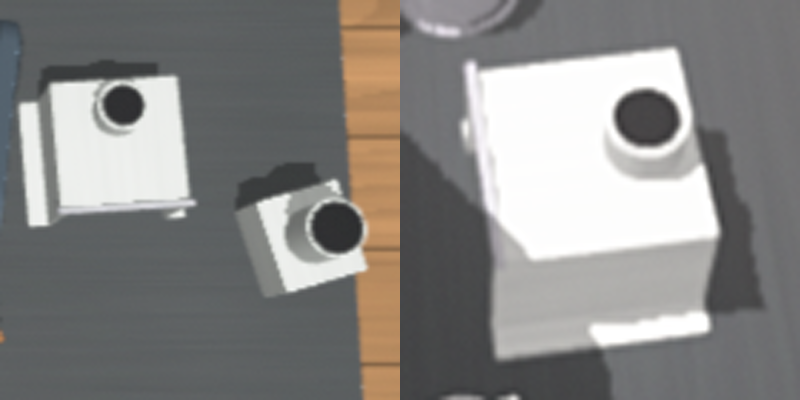

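Crop: the hood roof is clear. The collar sits on the far half and the bar along the robot-side edge, and two small feet show at the mouth. From the fits, the hood's yaw is about 3°, its centre line passes through (0.576,-0.212) and (0.677,-0.207), and the mouth is at x≈0.571. The handle points at about -147°.

```bash
cat >> h.py <<'E'
def head(h):
    a=np.radians(h);return R.from_matrix(np.array([[np.cos(a),np.sin(a),0],[np.sin(a),-np.cos(a),0],[0,0,-1]]))
def rel(p,h,p0=None,r0=None):
    s=manip.sense();r0=r0 or R.from_quat(s["tool_rot"]);p0=s["tcp_pos"] if p0 is None else np.array(p0)
    return np.r_[r0.inv().apply(np.array(p)-p0)*100,np.degrees((r0.inv()*head(h)).as_rotvec())].round(2)
E
python3 - <<'E'
from h import *
print(rel((.52,0,.2),145))
print(rel((.4663,-.0644,.15),213.2,(.52,0,.2),head(145)))
E
```

```text
[ -9.93 -11.26   4.7  -11.95  22.99 -53.81]
[  0.71  -8.36   5.     0.     0.   -68.2 ]
```

carry_out(
  targets=[
    [[-9.9,-11.3,4.7,-11.95,23,-53.8,8.5],[-9.9,-11.3,4.7,-11.95,23,-53.8,8.5],[-9.9,-11.3,4.7,-11.95,23,-53.8,8.5],[-9.9,-11.3,4.7,-11.95,23,-53.8,8.5],[-9.9,-11.3,4.7,-11.95,23,-53.8,8.5],[-9.9,-11.3,4.7,-11.95,23,-53.8,8.5],[-9.9,-11.3,4.7,-11.95,23,-53.8,8.5],[-9.9,-11.3,4.7,-11.95,23,-53.8,8.5],[-9.9,-11.3,4.7,-11.95,23,-53.8,8.5],[-9.9,-11.3,4.7,-11.95,23,-53.8,8.5]],
  ],
)

```text
t: 3.33
tcp_pos: [0.5209, -0.0024, 0.201]
tool_rot: [0.303, 0.953, 0.0, 0.002]
force: [-0.4, -0.3, -0.5]
finger_gap: 0.997
gripper_force: 0.0
```

carry_out(
  targets=[
    [[0.7,-8.4,5,0,0,-68.2,8.5],[0.7,-8.4,5,0,0,-68.2,8.5],[0.7,-8.4,5,0,0,-68.2,8.5],[0.7,-8.4,5,0,0,-68.2,8.5],[0.7,-8.4,5,0,0,-68.2,8.5],[0.7,-8.4,5,0,0,-68.2,8.5],[0.7,-8.4,5,0,0,-68.2,8.5],[0.7,-8.4,5,0,0,-68.2,8.5],[0.7,-8.4,5,0,0,-68.2,8.5],[0.7,-8.4,5,0,0,-68.2,8.5],[0.7,-8.4,5,0,0,-68.2,8.5]],
  ],
)

```text
t: 4.25
tcp_pos: [0.4659, -0.0643, 0.1504]
tool_rot: [-0.285, 0.959, -0.001, 0.001]
force: [0.6, 0.2, 0.2]
finger_gap: 0.996
gripper_force: 0.0
```

Run:
```python
from h import *
import pickle
c=cams.camera_info("wrist");im=cams.snapshot("wrist");cv2.imwrite("pics/w3.png",im[...,::-1]);pickle.dump(c,open("w3.pkl","wb"))
s=manip.sense();print(s["q"],s["tcp_pos"],s["force"],proj((.4663,-.0644,.064),c),proj((.5616,-.002,.076),c),proj((.571,-.212,.006),c))
```

```text
[-3.74752863e-01  4.49436446e-01  1.89361699e+00 -8.79220612e-04
  7.96285383e-01 -2.52032308e+00] [ 0.46594744 -0.0641997   0.15036346] [-0.6385208  -0.35838558  0.86877468] [321.83843977 209.3090573 ] [322.10509551 355.35315786] [112.1730733  194.92181317]
```

View pics/w3.png

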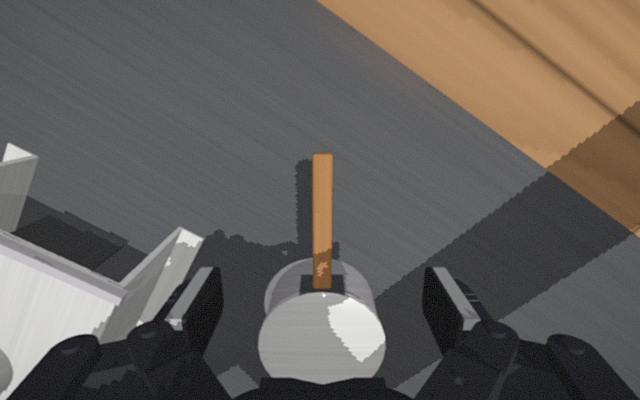

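Wrist view 3: the handle is centred between the fingers, with its axis at column 322 and its end at (323,153). The hood's mouth is on the left, with the feet of its side walls at about (182,230) and (38,157). It is open towards the robot, as I worked out.

Run:
```python
from h import *
import pickle
np.set_printoptions(precision=4,suppress=True)
w=pickle.load(open("w3.pkl","rb"))
for p in [(180,228),(203,239),(38,157),(8,143)]:print(onz("w",p,.006,w))
print("bar end",onz("w",(125,296),.104,w), "roof", onz("w",(20,243),.104,w))
print("handle end",onz("w",(323,153),.064,w),onz("w",(322,270),.064,w))
```

```text
[ 0.5668 -0.1495  0.006 ]
[ 0.5652 -0.1275  0.006 ]
[ 0.5739 -0.2767  0.006 ]
[ 0.576  -0.3013  0.006 ]
bar end [ 0.5702 -0.1437  0.104 ] roof [ 0.5706 -0.2106  0.104 ]
handle end [ 0.4329 -0.0853  0.064 ] [ 0.5059 -0.0384  0.064 ]
```

carry_out(
  targets=[
    [[0,0,4,0,0,0,8.5],[0,0,8,0,0,0,8.5],[0,0,9.4,0,0,0,8.5],[0,0,9.4,0,0,0,8.5],[0,0,9.4,0,0,0,8.5]],
  ],
)

```text
t: 4.72
tcp_pos: [0.4659, -0.0636, 0.0555]
tool_rot: [-0.285, 0.959, -0.0, -0.0]
force: [0.1, 0.6, 0.8]
finger_gap: 0.996
gripper_force: 0.0
```

carry_out(
  targets=[
    [[0,0,0,0,0,0,0.5],[0,0,0,0,0,0,0.5],[0,0,0,0,0,0,0.5],[0,0,0,0,0,0,0.5],[0,0,0,0,0,0,0.5],[0,0,0,0,0,0,0.5],[0,0,0,0,0,0,0.5],[0,0,0,0,0,0,0.5]],
  ],
  force=30,
)

```text
t: 5.38
tcp_pos: [0.4667, -0.0635, 0.0564]
tool_rot: [-0.286, 0.958, -0.001, 0.001]
force: [-0.9, -1.8, 5.7]
finger_gap: 0.154
gripper_force: 33.5
```

The two wall feet give an inner width of 127 mm, against 126 in the text. The mouth is at (0.5705,-0.2128) with a yaw of 3.2°, so it fits. The grip holds at 13 mm. Next, the slide.

```bash
cat >> h.py <<'E'
def pot_rows(x,y,phi,n,L=.1125):
    s=manip.sense();r0=R.from_quat(s["tool_rot"]);e=r0.as_matrix()[:,0];f0=np.degrees(np.arctan2(-e[1],-e[0]))
    u=lambda f:np.array([np.cos(np.radians(f)),np.sin(np.radians(f)),0])
    c0=s["tcp_pos"]+L*u(f0);print("pot now",c0,f0)
    for k in range(1,n+1):
        a=k/n;a=a*a*(3-2*a);f=f0+a*(phi-f0);p=c0+a*(np.array([x,y,c0[2]])-c0)-L*u(f)
        print(*(r0.inv().apply(p-s["tcp_pos"])[:2]*100).round(1),round(f0-f,1))
E
python3 -c "
from h import *
pot_rows(.495,-.09,18,11)"
```

```text
pot now [ 0.56078888 -0.00179363  0.05643667] 33.26215552708634
0.2 -0.0 0.4
0.9 -0.1 1.3
1.9 -0.1 2.8
3.1 -0.2 4.6
4.4 -0.3 6.6
5.7 -0.4 8.7
7.0 -0.6 10.7
8.2 -0.6 12.5
9.1 -0.7 13.9
9.7 -0.8 14.9
9.9 -0.8 15.3
```

carry_out(
  targets=[
    [[0.2,0,0,0,0,0.4,0.5],[0.9,-0.1,0,0,0,1.3,0.5],[1.9,-0.1,0,0,0,2.8,0.5],[3.1,-0.2,0,0,0,4.6,0.5],[4.4,-0.3,0,0,0,6.6,0.5],[5.7,-0.4,0,0,0,8.7,0.5],[7.0,-0.6,0,0,0,10.7,0.5],[8.2,-0.6,0,0,0,12.5,0.5],[9.1,-0.7,0,0,0,13.9,0.5],[9.7,-0.8,0,0,0,14.9,0.5],[9.9,-0.8,0,0,0,15.3,0.5],[9.9,-0.8,0,0,0,15.3,0.5]],
  ],
)

```text
t: 6.38
tcp_pos: [0.3876, -0.1243, 0.0559]
tool_rot: [-0.156, 0.988, -0.0, 0.0]
force: [0.3, 0.9, 5.5]
finger_gap: 0.15
gripper_force: 33.5
```

```bash
python3 -c "
from h import *
pot_rows(.495,-.217,3.2,11)"
```

```text
pot now [ 0.49461631 -0.08962768  0.05590514] 17.968648247108487
0.1 -0.2 0.3
0.3 -0.8 1.3
0.7 -1.7 2.7
1.1 -2.8 4.4
1.6 -4.0 6.4
2.1 -5.2 8.4
2.5 -6.5 10.3
2.9 -7.6 12.1
3.2 -8.4 13.5
3.4 -9.0 14.4
3.5 -9.3 14.8
```

carry_out(
  targets=[
    [[0.1,-0.2,0,0,0,0.3,0.5],[0.3,-0.8,0,0,0,1.3,0.5],[0.7,-1.7,0,0,0,2.7,0.5],[1.1,-2.8,0,0,0,4.4,0.5],[1.6,-4.0,0,0,0,6.4,0.5],[2.1,-5.2,0,0,0,8.4,0.5],[2.5,-6.5,0,0,0,10.3,0.5],[2.9,-7.6,0,0,0,12.1,0.5],[3.2,-8.4,0,0,0,13.5,0.5],[3.4,-9.0,0,0,0,14.4,0.5],[3.5,-9.3,0,0,0,14.8,0.5],[3.5,-9.3,0,0,0,14.8,0.5]],
  ],
)

```text
t: 7.38
tcp_pos: [0.3822, -0.2223, 0.0557]
tool_rot: [-0.028, 1.0, 0.001, -0.001]
force: [0.0, 4.2, 5.0]
finger_gap: 0.147
gripper_force: 34.0
```

Run:
```python
from h import *
import pickle
np.set_printoptions(precision=4,suppress=True)
c=cams.camera_info("wrist");im=cams.snapshot("wrist");pickle.dump(c,open("w4.pkl","wb"))
tp=cams.snapshot("top");cv2.imwrite("pics/w4.png",np.hstack([cv2.resize(im[:,80:560,::-1],(480,400)),cv2.resize(tp[150:290,300:460,::-1],(320,280)).repeat(1,0)[:400] if 0 else cv2.copyMakeBorder(cv2.resize(tp[150:290,310:470,::-1],(320,280),interpolation=2),0,120,0,0,0)]))
pot_rows(.53,-.215,3.2,1)
print(manip.sense()["force"],proj((.5705,-.2128,.006),c))
```

```text
pot now [ 0.4946 -0.2158  0.0558] 3.2544117609183245
-3.5 -0.1 0.1
[0.6682 4.1736 6.3564] [320.5285 459.5226]
```

View pics/w4.png

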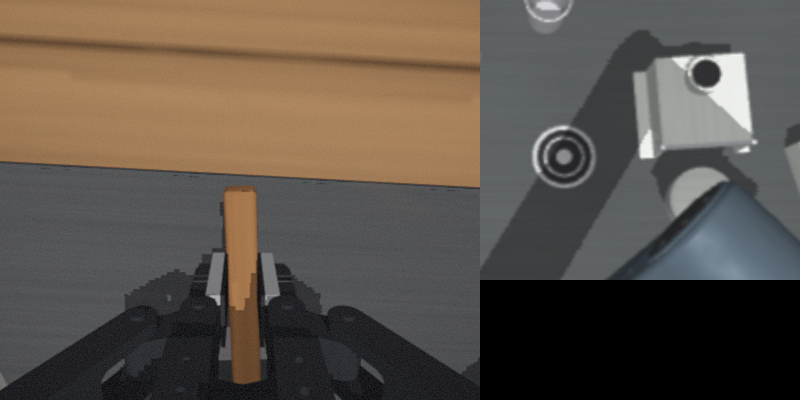

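Composite: in the wrist view (left), the handle leans about 2° in the grip, running from (240,187) to (246,380). In the top view (right), the bare burner is at (565,157) and the pot, partly hidden, is just in front of the hood's mouth. I'll measure the lean, the lid and the burner.

```bash
cat > m.py <<'E'
from h import *
from scipy.optimize import least_squares
np.set_printoptions(precision=4,suppress=True)
def handle():
    c=cams.camera_info("wrist");im=cams.snapshot("wrist")[180:290,280:370]
    hsv=cv2.cvtColor(im,cv2.COLOR_RGB2HSV);m=(hsv[...,1]>90)&(hsv[...,0]<20)
    rows=[(np.nonzero(r)[0].mean()+280,i+180) for i,r in enumerate(m) if 10<r.sum()<60 and 200<=i+180<=285]
    vx,vy,x0,y0=cv2.fitLine(np.float32(rows),cv2.DIST_HUBER,0,.01,.01).ravel()
    f=lambda v:(x0+vx/vy*(v-y0),v)
    a,b=onz("w",f(200),.064,c),onz("w",f(285),.064,c);d=b-a
    print("handle pts",a,b,"phi",np.degrees(np.arctan2(d[1],d[0])));return a,b,im
def lid(z=.076,r=.05,u0=(404,440),v0=(228,252)):
    t=cams.snapshot("top");g=cv2.cvtColor(t,cv2.COLOR_RGB2GRAY);return t,g
E
python3 - <<'E'
from m import *
a,b,im=handle()
s=manip.sense();d=(b-a)/np.linalg.norm(b-a);print("tool->perp off",np.cross(d,s["tcp_pos"]-a)[2])
t,g=lid();cv2.imwrite("pics/top4.png",t[...,::-1])
print("burner",onz("top",(352.5,228.5),.006),"lid",onz("top",(421,249.5),.076))
print(g[234:262:2,400:440:2])
# burner centre by template of bright rings
roi=g[205:252,330:375].astype(float)
cs=cv2.HoughCircles(cv2.resize(g[200:256,325:381],None,fx=4,fy=4,interpolation=2),cv2.HOUGH_GRADIENT,1,400,param1=80,param2=20,minRadius=50,maxRadius=80)
print(cs)
if cs is not None:
    x,y,_=cs[0,0];print(onz("top",(325+(x+.5)/4-.5,200+(y+.5)/4-.5),.006))
E
```

```text
handle pts [ 0.346  -0.2252  0.064 ] [ 0.3851 -0.2218  0.064 ] phi 4.930964368068555
tool->perp off -6.975589374022366e-05
burner [ 0.5667 -0.0069  0.006 ] lid [ 0.4948 -0.2089  0.076 ]
[[ 61  61  63  63  63  62  65  85 126 149 150 150 138 113  76  64  63  63
   63  70]
 [ 62  62  62  62  62  74 134 153 155 157 157 156 155 154 148 113  69  62
   62  63]
 [ 63  62  62  63  86 142 153 155 156 156 156 157 157 157 157 155 130  71
   63  64]
 [ 62  61  62  80 143 157 160 160 160 161 162 161 161 160 155 134 118  89
   58  63]
 [ 62  62  72 115 157 160 161 160 162 162 161 160 158 146  78  52  61  57
   60  62]
 [ 64  62  89 141 157 159 160 159 160 160 161 156 123  48  43  63  65  65
   71  72]
 [ 66  69  99 152 162 163 164 163 163 163 156  82  39  40  60  72  67  76
   80  77]
 [ 80  79 102 155 161 162 162 162 161 135  67  43  46  58  78  72  77  86
   84  82]
 [ 94  83 102 155 161 162 162 161 123  45  41  50  57  78  76  79  88  89
   87  86]
 [ 96  97 101 153 165 166 166 126  46  35  37  50  80  80  81  90  95  92
   90  88]
 [ 96  98 101 144 162 165 118  41  38  37  48  79  84  82  93  99  99  96
   93  91]
 [ 96  96 106 124 159 117  39  36  38  52  79  87  83  94 100 101 100  98
   96  95]
 [ 97  97 103 109 101  40  37  40  50  79  87  83  95 103 104 104 101  99
   98  96]
 [ 95  96  96  80  37  36  52  50  76  86  84  96 105 108 106 104 103 101
   99  99]]
[[[106.5 112.5  61.8]]]
[ 0.5691 -0.0029  0.006 ]
```

```bash
cat >> m.py <<'E'
def outline(g,info,pts,nrm,h=.004):
    "mean inside-minus-outside grey along an outline (world pts, outward normals)"
    P=np.array([proj(p-h*n,info) for p,n in zip(pts,nrm)],np.float32);Q=np.array([proj(p+h*n,info) for p,n in zip(pts,nrm)],np.float32)
    f=lambda X:cv2.remap(g,X[:,:1].copy(),X[:,1:].copy(),cv2.INTER_LINEAR).ravel().astype(float)
    return np.median(np.clip(f(P)-f(Q),-60,60))+np.mean(np.clip(f(P)-f(Q),-60,60))
def fitc(g,info,x,y,z,r,a0=0,a1=360,w=.014):
    A=np.radians(np.arange(a0,a1,5));n=np.c_[np.cos(A),np.sin(A),0*A]
    c=[(outline(g,info,np.array([X,Y,z])+r*n,n),X,Y) for X in np.arange(x-w,x+w,.001) for Y in np.arange(y-w,y+w,.001)]
    return [np.round(k,3) for k in sorted(c)[-3:]]
E
python3 - <<'E'
from m import *
ct,cs=cams.camera_info("top"),cams.camera_info("side")
t0=cv2.imread("pics/top0.png",0);s0=cv2.imread("pics/side0.png",0);t4=cv2.imread("pics/top4.png",0)
print("lid0",fitc(t0,ct,.561,-.003,.076,.05),fitc(s0,cs,.561,-.003,.076,.05))
print("lid4 top",fitc(t4,ct,.495,-.211,.076,.05,10,140))
s4=cams.snapshot("side");cv2.imwrite("pics/side4.png",s4[...,::-1]);s4=cv2.cvtColor(s4,cv2.COLOR_RGB2GRAY)
print("lid4 side",fitc(s4,cs,.495,-.211,.076,.05))
# hood roof rectangle 140x134 at z=.106
def hood(g,info,sides):
    best=[]
    for yaw in np.radians([2,3,4]):
        u=np.array([np.cos(yaw),np.sin(yaw),0]);v=np.array([-u[1],u[0],0]);k=np.linspace(-.06,.06,13)
        S={"r":([.07*u+q*v for q in k],u),"l":([.067*v+q*u for q in k],v),"x":([-.067*v+q*u for q in k],-v)}
        for X in np.arange(.63,.65,.001):
            for Y in np.arange(-.22,-.196,.001):
                c=np.array([X,Y,.106]);best.append((sum(outline(g,info,[c+p for p in S[q][0]],[S[q][1]]*13) for q in sides),X,Y,np.degrees(yaw)))
    return [np.round(b,3) for b in sorted(best)[-3:]]
print("hood top",hood(t0,ct,"rlx"),"side",hood(s0,cs,"rlx"))
print("burner top",fitc(t4,ct,.567,-.004,.006,.05))
c=cams.camera_info("wrist");im=cams.snapshot("wrist");hsv=cv2.cvtColor(im,cv2.COLOR_RGB2HSV)
for v in range(190,300,10):
    m=np.nonzero((hsv[v,290:360,1]>90)&(hsv[v,290:360,0]<20))[0];print(v,m.min()+290,m.max()+290,end=" | ")
E
```

```text
lid0 [array([120.   ,   0.564,   0.001]), array([120.   ,   0.565,  -0.001]), array([120.   ,   0.565,   0.   ])] [array([120.   ,   0.561,  -0.008]), array([120.   ,   0.562,  -0.009]), array([120.   ,   0.562,  -0.008])]
lid4 top [array([111.   ,   0.497,  -0.21 ]), array([111.346,   0.498,  -0.21 ]), array([111.462,   0.497,  -0.209])]
lid4 side [array([117.528,   0.494,  -0.217]), array([117.569,   0.494,  -0.216]), array([117.583,   0.493,  -0.216])]
hood top [array([360.   ,   0.645,  -0.207,   4.   ]), array([360.   ,   0.645,  -0.206,   3.   ]), array([360.   ,   0.645,  -0.206,   4.   ])] side [array([356.154,   0.641,  -0.21 ,   3.   ]), array([356.154,   0.641,  -0.209,   3.   ]), array([356.154,   0.642,  -0.21 ,   3.   ])]
burner top [array([114.403,   0.568,  -0.005]), array([114.431,   0.569,  -0.005]), array([115.25 ,   0.568,  -0.004])]
190 305 335 | 200 304 336 | 210 304 336 | 220 305 336 | 230 305 336 | 240 305 337 | 250 306 337 | 260 308 337 | 270 307 337 | 280 308 338 | 290 308 337 |
```

Pot relative to the hood's centre line: top view +5 mm, side view +2 mm, handle +4 mm. I take +4 mm, correct it, and advance 5 cm along the hood's axis.

carry_out(
  targets=[
    [[-0.3,-0.1,0,0,0,0,0.5],[-0.8,-0.3,0,0,0,0,0.5],[-1.4,-0.4,0,0,0,0,0.5],[-2.0,-0.4,0,0,0,0,0.5],[-2.6,-0.4,0,0,0,0,0.5],[-3.2,-0.4,0,0,0,0,0.5],[-3.8,-0.4,0,0,0,0,0.5],[-4.3,-0.4,0,0,0,0,0.5],[-4.7,-0.4,0,0,0,0,0.5],[-5.0,-0.4,0,0,0,0,0.5],[-5.0,-0.4,0,0,0,0,0.5]],
  ],
)

```text
t: 8.6
tcp_pos: [0.4305, -0.2233, 0.0563]
tool_rot: [-0.029, 1.0, 0.001, -0.003]
force: [-8.6, 0.2, 11.5]
finger_gap: 0.145
gripper_force: 34.0
```

carry_out(
  targets=[
    [[-0.2,0,0,0,0,0,0.5],[-0.4,0,0,0,0,0,0.5],[-0.6,0,0,0,0,0,0.5],[-0.6,0,0,0,0,0,0.5]],
  ],
)

```text
t: 8.93
tcp_pos: [0.4359, -0.223, 0.0563]
tool_rot: [-0.029, 1.0, 0.001, -0.003]
force: [-10.1, 0.2, 12.1]
finger_gap: 0.149
gripper_force: 34.1
```

Run:
```python
from m import *
s=manip.sense();print(s["tcp_pos"],s["force"],s["ft_torque"])
a,b,im=handle()
ct,cs=cams.camera_info("top"),cams.camera_info("side")
s4=cv2.cvtColor(cams.snapshot("side"),cv2.COLOR_RGB2GRAY)
t4=cv2.cvtColor(cams.snapshot("top"),cv2.COLOR_RGB2GRAY)
print(fitc(s4,cs,.551,-.213,.076,.05,130,230),fitc(t4,ct,.551,-.213,.076,.05,100,170))
s=manip.sense();print(s["force"])
```

```text
[ 0.4359 -0.223   0.0563] [-10.0612   0.23    12.0773] [-0.1032  1.5898  0.0253]
handle pts [ 0.3999 -0.2253  0.064 ] [ 0.4391 -0.2228  0.064 ] phi 3.683348481905561
[array([119.5  ,   0.547,  -0.22 ]), array([119.5  ,   0.547,  -0.218]), array([119.55 ,   0.547,  -0.219])] [array([18.071,  0.564, -0.206]), array([18.286,  0.565, -0.206]), array([18.5  ,  0.565, -0.207])]
[-10.0865  -0.6653  11.5414]
```

carry_out(
  targets=[
    [[0,0,-0.1,0,0,0,0.5],[0,0,-0.1,0,0,0,0.5]],
  ],
)

```text
t: 9.25
tcp_pos: [0.4378, -0.2236, 0.0566]
tool_rot: [-0.028, 1.0, 0.0, -0.001]
force: [-3.6, 0.6, -0.9]
finger_gap: 0.146
gripper_force: 32.7
```

carry_out(
  targets=[
    [[-0.2,0,0,0,0,0,0.5],[-0.4,0,0,0,0,0,0.5],[-0.4,0,0,0,0,0,0.5]],
  ],
)

```text
t: 9.5
tcp_pos: [0.4422, -0.2235, 0.0566]
tool_rot: [-0.028, 1.0, 0.0, -0.001]
force: [-4.1, 0.7, 3.7]
finger_gap: 0.154
gripper_force: 33.2
```

carry_out(
  targets=[
    [[-0.2,0,0,0,0,0,0.5],[-0.4,0,0,0,0,0,0.5],[-0.6,0,0,0,0,0,0.5],[-0.6,0,0,0,0,0,0.5]],
  ],
)

```text
t: 9.83
tcp_pos: [0.4467, -0.2226, 0.0566]
tool_rot: [-0.028, 1.0, 0.001, -0.003]
force: [-8.2, 0.0, 5.3]
finger_gap: 0.149
gripper_force: 33.4
```

carry_out(
  targets=[
    [[-0.2,0,0,0,0,0,0.5],[-0.4,0,0,0,0,0,0.5],[-0.4,0,0,0,0,0,0.5]],
  ],
)

```text
t: 10.08
tcp_pos: [0.4496, -0.222, 0.0566]
tool_rot: [-0.028, 1.0, 0.002, -0.004]
force: [-11.1, -0.7, 7.4]
finger_gap: 0.144
gripper_force: 33.6
```

Contact shows: the force rises about 0.6 N/mm, and the pad's face is about 33 mm inside the mouth. That's roughly 3 N of pad force, so I stop, ease off and check the centring before releasing.

carry_out(
  targets=[
    [[0.1,0,0,0,0,0,0.5],[0.2,0,0,0,0,0,0.5],[0.2,0,0,0,0,0,0.5]],
  ],
)

```text
t: 10.33
tcp_pos: [0.4495, -0.2224, 0.0566]
tool_rot: [-0.028, 1.0, 0.001, -0.002]
force: [-5.4, 1.5, 4.6]
finger_gap: 0.15
gripper_force: 33.3
```

Run:
```python
from m import *
s=manip.sense();print(s["tcp_pos"],s["force"],s["ft_torque"])
a,b,im=handle();d=(b-a)/np.linalg.norm(b-a);p=s["tcp_pos"]+.1125*d
print("pot by handle",p,"off",np.dot(p[:2]-[.5705,-.2128],[-.0558,.9984]))
ct,cs=cams.camera_info("top"),cams.camera_info("side")
ti,si=cams.snapshot("top"),cams.snapshot("side");cv2.imwrite("pics/top5.png",ti[...,::-1]);cv2.imwrite("pics/side5.png",si[...,::-1])
print("side",fitc(cv2.cvtColor(si,cv2.COLOR_RGB2GRAY),cs,p[0],p[1],.076,.05,130,230))
```

```text
[ 0.4495 -0.2224  0.0566] [-5.4039  1.5151  4.5684] [0.244  1.0138 0.0527]
handle pts [ 0.4135 -0.2247  0.064 ] [ 0.4528 -0.2223  0.064 ] phi 3.5776334242122894
pot by handle [ 0.5618 -0.2154  0.0566] off -0.0020928995202070533
side [array([119.4  ,   0.561,  -0.219]), array([119.45 ,   0.56 ,  -0.219]), array([119.55 ,   0.56 ,  -0.218])]
```

carry_out(
  targets=[
    [[0.05,0.15,0,0,0,0,0.5],[0.1,0.25,0,0,0,0,0.5],[0.1,0.25,0,0,0,0,0.5],[0.1,0.25,0,0,0,0,0.5]],
  ],
)

```text
t: 10.82
tcp_pos: [0.4495, -0.2215, 0.0566]
tool_rot: [-0.028, 1.0, -0.0, -0.001]
force: [-4.9, -1.7, 2.4]
finger_gap: 0.146
gripper_force: 33.0
```

carry_out(
  targets=[
    [[0,0,0,0,0,0,3],[0,0,0,0,0,0,3.5],[0,0,0,0,0,0,4],[0,0,0,0,0,0,4],[0,0,0,0,0,0,4],[0,0,0,0,0,0,4]],
  ],
)

```text
t: 11.32
tcp_pos: [0.4507, -0.2214, 0.057]
tool_rot: [-0.028, 1.0, -0.001, 0.001]
force: [0.9, 0.2, -0.2]
finger_gap: 0.468
gripper_force: 0.0
```

Run:
```python
from m import *
s=manip.sense();print(s["tcp_pos"],s["force"],s["q"])
a,b,im=handle();d=(b-a)/np.linalg.norm(b-a);p=a+d*np.dot(s["tcp_pos"]-a,d)+.1125*d
print("pot by handle",p,"off",np.dot(p[:2]-[.5705,-.2128],[-.0558,.9984]))
cs=cams.camera_info("side");si=cams.snapshot("side")
print("side",fitc(cv2.cvtColor(si,cv2.COLOR_RGB2GRAY),cs,.561,-.217,.076,.05,130,230))
c=cams.camera_info("wrist");im=cams.snapshot("wrist");cv2.imwrite("pics/w6.png",im[...,::-1]);hsv=cv2.cvtColor(im,cv2.COLOR_RGB2HSV)
m=np.nonzero((hsv[:,322,1]>90)&(hsv[:,322,0]<20))[0];print("handle end rows",m[m>120][:5])
```

```text
[ 0.4507 -0.2214  0.057 ] [ 0.8743  0.17   -0.2158] [-0.6795  0.6526  1.8758  0.      0.6116 -2.306 ]
handle pts [ 0.4147 -0.2235  0.064 ] [ 0.4542 -0.2212  0.064 ] phi 3.1933448875393586
pot by handle [ 0.563  -0.2152  0.064 ] off -0.001956485382259776
side [array([119.5  ,   0.559,  -0.219]), array([119.5  ,   0.56 ,  -0.219]), array([119.6  ,   0.559,  -0.218])]
handle end rows [182 183 184 185 186]
```

carry_out(
  targets=[
    [[0,0,-2,0,0,0,4],[0,0,-6,0,0,0,4],[0,0,-10,0,0,0,8.5],[0,0,-14,0,0,0,8.5],[-16.7,31.2,-21,0,0,7.7,8.5],[-16.7,31.2,-21,0,0,7.7,8.5],[-16.7,31.2,-21,0,0,7.7,8.5],[-16.7,31.2,-21,0,0,7.7,8.5],[-16.7,31.2,-21,0,0,7.7,8.5],[-16.7,31.2,-21,0,0,7.7,8.5],[-16.7,31.2,-21,0,0,7.7,8.5],[-16.7,31.2,-21,0,0,7.7,8.5]],
  ],
)

```text
t: 12.47
tcp_pos: [0.5865, 0.0732, 0.2611]
tool_rot: [0.039, 0.999, -0.0, 0.0]
force: [0.8, -0.8, -0.0]
finger_gap: 0.992
gripper_force: 0.0
```

carry_out(
  targets=[
    [[0,3,0,0,0,0,8.5],[0,5,0,0,0,0,8.5],[0,5,0,0,0,0,8.5],[0,5,0,0,0,0,8.5]],
  ],
)

```text
t: 12.8
tcp_pos: [0.5897, 0.122, 0.2602]
tool_rot: [0.038, 0.999, -0.001, 0.0]
force: [-0.3, -0.1, -0.8]
finger_gap: 0.992
gripper_force: 0.0
```

Run:
```python
from m import *
import pickle
s=manip.sense();print(s["tcp_pos"],s["force"])
c=cams.camera_info("wrist");im=cams.snapshot("wrist");pickle.dump(c,open("w7.pkl","wb"));cv2.imwrite("pics/w7.png",im[...,::-1])
g=cv2.cvtColor(im,cv2.COLOR_RGB2GRAY)
print("burner exp px",proj((.568,-.0045,.006),c),"cover",proj((.6785,.2022,.012),c))
print("burner",fitc(g,c,.568,-.0045,.006,.05,w=.012))
ti=cams.snapshot("top");cv2.imwrite("pics/top7.png",ti[...,::-1]);print("burner top",fitc(cv2.cvtColor(ti,cv2.COLOR_RGB2GRAY),cams.camera_info("top"),.568,-.0045,.006,.05,w=.01))
```

```text
[0.5897 0.122  0.2602] [-0.2509 -0.125  -0.8474]
burner exp px [210.6779 151.3106] cover [394.0485 230.0273]
burner [array([119.722,   0.567,  -0.005]), array([119.736,   0.567,  -0.003]), array([119.75 ,   0.567,  -0.004])]
burner top [array([113.833,   0.568,  -0.003]), array([114.222,   0.57 ,  -0.003]), array([114.792,   0.569,  -0.003])]
```

View pics/w7.png

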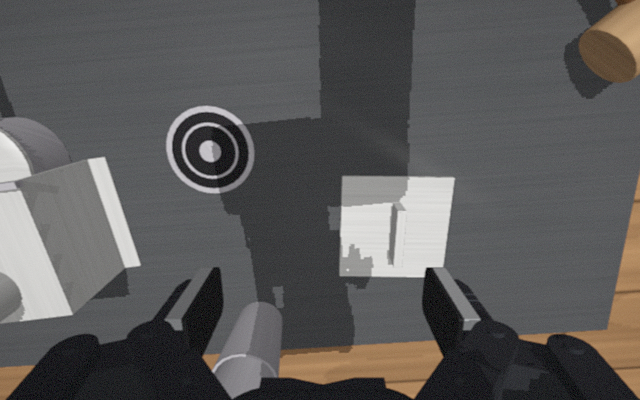

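Wrist view: the burner is at (210,150). The cover's plate corners are (342,177), (454,178), (444,277) and (340,276), and its fin runs from about (398,205) to (398,268).

Run:
```python
from m import *
import pickle
w=pickle.load(open("w7.pkl","rb"))
P=[onz("w",p,.012,w) for p in[(342,177),(454,178),(444,277),(340,276)]];print(P,np.mean(P,0))
print([np.linalg.norm(P[i]-P[i-1]) for i in range(4)],[np.degrees(np.arctan2(*(P[i]-P[j])[[1,0]])) for i,j in((3,0),(2,1))])
print("fin top h from w7+top",*tri([ray("w",(402,205),w),ray("top",T2(91,219))]),*tri([ray("w",(402,268),w),ray("top",T2(100,149))]))
print("fin z=.044",onz("w",(402,205),.044,w),onz("w",(402,268),.044,w))
print(cv2.imread("pics/w7.png",0)[225:255:10,384:412])
# plate fit
g=cv2.imread("pics/w7.png",0);best=[]
for yaw in np.arange(-7,-1,1.):
    u=np.array([np.cos(np.radians(yaw)),np.sin(np.radians(yaw)),0]);v=np.array([-u[1],u[0],0]);k=np.linspace(-.06,.06,13)
    pts=[.065*n+q*t for n,t in((u,v),(-u,v),(v,u),(-v,u)) for q in k];nn=[n for n in(u,-u,v,-v) for q in k]
    for X in np.arange(.67,.69,.001):
        for Y in np.arange(.192,.212,.001):best.append((outline(g,w,np.array([X,Y,.012])+np.array(pts),nn),X,Y,yaw))
b=sorted(best)[-5:];print(np.array(b))
p=np.mean([q[1:3] for q in b],0);print(rel((*p,.12),175.5),rel((*p,.04),175.5))
```

```text
[array([0.608 , 0.1432, 0.012 ]), array([0.6189, 0.2719, 0.012 ]), array([0.7475, 0.2645, 0.012 ]), array([0.7362, 0.1332, 0.012 ])] [0.6777 0.2032 0.012 ]
[np.float64(0.1286119635702072), np.float64(0.12914709705369545), np.float64(0.1288435456285018), np.float64(0.1317266682993693)] [np.float64(-4.474449566598994), np.float64(-3.3279034461019754)]
fin top h from w7+top [0.6408 0.2066 0.0327] [0.0012, 0.0012] [0.7135 0.2001 0.0458] [0.0045, 0.0045]
fin z=.044 [0.6361 0.2051 0.044 ] [0.7128 0.2047 0.044 ]
[[216 215 213 216 215 207 159 119 113 114 112 118 164 211 222 220 218 218
  219 223 218 214 216 216 217 217 215 216]
 [219 219 220 219 207 163 124 110 105 116 116 156 204 223 221 218 217 218
  219 221 218 216 218 218 215 218 219 218]
 [218 219 219 220 206 152 112 112 111 112 140 190 218 219 220 218 217 218
  218 215 214 218 217 217 215 218 217 217]]
[[117.8654   0.676    0.201   -5.    ]
 [117.8846   0.676    0.202   -5.    ]
 [117.8846   0.677    0.2     -4.    ]
 [117.9038   0.675    0.203   -6.    ]
 [117.9615   0.676    0.2     -4.    ]]
[-7.94  8.77 14.02 -0.07  0.01 -0.03] [-7.94  8.78 22.02 -0.07  0.01 -0.03]
```

carry_out(
  targets=[
    [[-8.0,8.8,10,0,0,0,8.5],[-8.0,8.8,10,0,0,0,8.5],[-8.0,8.8,10,0,0,0,8.5],[-8.0,8.8,10,0,0,0,8.5],[-8.0,8.8,14,0,0,0,8.5],[-8.0,8.8,18,0,0,0,8.5],[-8.0,8.8,20,0,0,0,8.5],[-8.0,8.8,22.2,0,0,0,8.5],[-8.0,8.8,22.2,0,0,0,8.5],[-8.0,8.8,22.2,0,0,0,8.5]],
  ],
)

```text
t: 13.73
tcp_pos: [0.6763, 0.2003, 0.0372]
tool_rot: [0.04, 0.999, -0.001, -0.001]
force: [0.0, -0.2, 0.4]
finger_gap: 0.999
gripper_force: 0.0
```

carry_out(
  targets=[
    [[0,0,0,0,0,0,0.2],[0,0,0,0,0,0,0.2],[0,0,0,0,0,0,0.2],[0,0,0,0,0,0,0.2],[0,0,0,0,0,0,0.2],[0,0,0,0,0,0,0.2],[0,0,0,0,0,0,0.2],[0,0,0,0,0,0,0.2],[0,0,0,0,0,0,0.2]],
  ],
  force=25,
)

```text
t: 14.48
tcp_pos: [0.6773, 0.2023, 0.0394]
tool_rot: [0.039, 0.999, -0.0, 0.001]
force: [-0.7, 0.1, 4.8]
finger_gap: 0.1
gripper_force: 26.0
```

Run:
```python
from m import *
s=manip.sense();print(s["tcp_pos"],s["force"],s["finger_gap"])
d=np.array([.567-.677,-.004-s["tcp_pos"][1],0]);print(R.from_quat(s["tool_rot"]).inv().apply(d)*100)
```

```text
[0.6773 0.2023 0.0394] [-0.7232  0.0738  4.755 ] 0.09962460375142167
[  9.3435 -21.43    -0.0036]
```

carry_out(
  targets=[
    [[0.1,-0.3,0,0,0,0,0.2],[0.4,-0.9,0,0,0,0,0.2],[0.8,-1.9,0,0,0,0,0.2],[1.3,-3.0,0,0,0,0,0.2],[1.8,-4.1,0,0,0,0,0.2],[2.3,-5.2,0,0,0,0,0.2],[2.8,-6.4,0,0,0,0,0.2],[3.3,-7.6,0,0,0,0,0.2],[3.8,-8.7,0,0,0,0,0.2],[4.3,-9.8,0,0,0,0,0.2],[4.6,-10.6,0,0,0,0,0.2],[4.7,-10.8,0,0,0,0,0.2]],
  ],
)

```text
t: 15.48
tcp_pos: [0.6214, 0.0964, 0.0393]
tool_rot: [0.04, 0.999, -0.0, 0.001]
force: [3.1, 4.0, 4.7]
finger_gap: 0.102
gripper_force: 26.0
```

carry_out(
  targets=[
    [[0.1,-0.3,0,0,0,0,0.2],[0.4,-0.9,0,0,0,0,0.2],[0.8,-1.8,0,0,0,0,0.2],[1.3,-2.9,0,0,0,0,0.2],[1.8,-4.1,0,0,0,0,0.2],[2.3,-5.3,0,0,0,0,0.2],[2.8,-6.5,0,0,0,0,0.2],[3.3,-7.7,0,0,0,0,0.2],[3.8,-8.8,0,0,0,0,0.2],[4.3,-9.8,0,0,0,0,0.2],[4.6,-10.6,0,0,0,0,0.2],[4.6,-10.6,0,0,0,0,0.2]],
  ],
)

```text
t: 16.48
tcp_pos: [0.5662, -0.006, 0.0393]
tool_rot: [0.04, 0.999, -0.001, 0.0]
force: [-0.3, -1.1, 7.7]
finger_gap: 0.101
gripper_force: 26.3
```

carry_out(
  targets=[
    [[0,0,0,0,0,0,0.2],[0,0,0,0,0,0,0.2],[0,0,0,0,0,0,0.2],[0,0,0,0,0,0,0.2]],
  ],
)

```text
t: 16.82
tcp_pos: [0.5662, -0.006, 0.0393]
tool_rot: [0.039, 0.999, -0.001, -0.0]
force: [-0.8, -2.7, 7.6]
finger_gap: 0.101
gripper_force: 26.4
```

Run:
```python
from m import *
s=manip.sense();print(s["tcp_pos"],s["force"],s["finger_gap"])
t=cams.snapshot("top");cv2.imwrite("pics/top8.png",t[...,::-1]);si=cams.snapshot("side");cv2.imwrite("pics/side8.png",si[...,::-1])
```

```text
[ 0.5662 -0.006   0.0393] [-0.7784 -2.7452  7.5721] 0.10099155043925746
```

carry_out(
  targets=[
    [[0,0,0,0,0,0,3],[0,0,0,0,0,0,3],[0,0,0,0,0,0,3],[0,0,0,0,0,0,3],[0,0,-3,0,0,0,3],[0,0,-7,0,0,0,3],[0,0,-11,0,0,0,3],[0,0,-15,0,0,0,3],[0,4,-19,0,0,0,8],[0,8,-22,0,0,0,8],[0,12,-22,0,0,0,8],[0,12,-22,0,0,0,8]],
  ],
)

```text
t: 17.92
tcp_pos: [0.5776, 0.1196, 0.2614]
tool_rot: [0.038, 0.999, 0.001, 0.003]
force: [-0.4, -0.5, 0.4]
finger_gap: 0.897
gripper_force: 0.0
```

Run:
```python
from m import *
s=manip.sense();print(s["tcp_pos"],s["force"])
def plate(g,w):
    best=[]
    for yaw in np.arange(-9,2,1.5):
        u=np.array([np.cos(np.radians(yaw)),np.sin(np.radians(yaw)),0]);v=np.array([-u[1],u[0],0]);k=np.linspace(-.06,.06,9)
        pts=[.065*n+q*t for n,t in((u,v),(-u,v),(v,u),(-v,u)) for q in k];nn=[n for n in(u,-u,v,-v) for q in k]
        for X in np.arange(.552,.582,.0015):
            for Y in np.arange(-.02,.012,.0015):best.append((outline(g,w,np.array([X,Y,.012])+np.array(pts),nn),X,Y,yaw))
    return np.array(sorted(best)[-2:]).round(4)
G=lambda i:cv2.cvtColor(i,cv2.COLOR_RGB2GRAY)
for n in("wrist","top","side"):
    c=cams.camera_info(n);i=cams.snapshot(n);cv2.imwrite(f"pics/{n}9.png",i[...,::-1]);print(n,plate(G(i),c))
    print("  lid",fitc(G(i),c,.561,-.217,.076,.05,110,250,w=.01)[-1])
# lid vs hood and colour check of burner remaining uncovered is implied by plate fit; bystanders:
t0,t9=cv2.imread("pics/top0.png",0),cv2.imread("pics/top9.png",0);ct=cams.camera_info("top")
print("can",fitc(t0,ct,.7975,.022,.111,.036,w=.006)[-1],fitc(t9,ct,.7975,.022,.111,.036,w=.006)[-1])
```

```text
[0.5776 0.1196 0.2614] [-0.3928 -0.5012  0.3856]
wrist [[120.       0.5685  -0.005   -4.5   ]
 [120.       0.5685  -0.0035  -4.5   ]]
  lid [15.     0.563 -0.209]
top [[101.6111   0.57    -0.0035  -4.5   ]
 [101.6389   0.5685  -0.0035  -4.5   ]]
  lid [120.      0.564  -0.209]
side [[120.       0.567   -0.0065  -4.5   ]
 [120.       0.567   -0.0065  -3.    ]]
  lid [120.      0.562  -0.218]
can [86.431  0.798  0.024] [82.111  0.798  0.023]
```

The cover is within about 2 mm of the burner's centre. The pot is centred to about 2 mm and still well into the pad's travel. The can hasn't moved. Handing in.

```bash
python3 -c "
from station import sign_off
print(sign_off())"
```

```text
the job is handed in; nothing more can be done
None
```

I handed the job in at about 18 s with no result shown: by my measurements, the pot rests lightly on the pad within about 2 mm of the hood's centre line, and the cover lies within about 2 mm of the burner's centre. Both are released; the can has not moved, and the arm kept clear of the mallet and flue, though I did not re-measure those two.

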